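Scan the jar's barcode and put the hand scanner back in its sloped cradle

TASK

Lift the hand scanner out of its sloped cradle and aim it at the barcode on the staining jar: nose about 8 cm in front of the label, pointing squarely at its middle, held steady there for at least two seconds. Then lay the scanner back in the cradle as it was, nose at the upper end, tail down in the lower pocket, setting it down rather than dropping it. Do not touch or shift the jar, and leave the other things on the bench where they are.

Things in the scene. Friction and masses are not known exactly. Their poses are not given: they have to be found in the camera images.
- scanner: Grey bar-shaped hand scanner, 0.16 kg, loose. Origin: centre of underside, midway along its 150 mm. x: tail (-75) to nose (+75), the reading direction; z out of its top. Handle x -75 to 35, 36 wide (y), 26 high; head x 29 to 74, 46 wide, 30 high, black window in the nose. Centre of mass about x=5, z=14. In the cradle its flanks are free for fingers from x=-50 to 30, also below the underside.
- scanner_window (a point): Middle of the scanner's window, on the nose: 75 mm ahead of the scanner's origin and 15 mm above its underside; axes as the scanner's.
- cradle: Fixed desk cradle: black foot 150 x 90 x 10 mm with two grey legs carrying a rail that slopes 30 degrees, rising toward the cradle's +x. Origin: centre of the foot's underside; z up.
- cradle_rail: Sloping rail of the cradle; its frame (x 30 deg up the slope, z square out of it) is the home frame of the scanner: origin on the rail's top, 68 mm above the bench over the cradle's origin. Rail 26 wide, 7 thick. Lower pocket: end stop at x=-78, 16 high, cheeks with inner faces at y=+-23, x -79 to -54; upper guides with inner faces at y=+-27, x 39 to 61; both 4 thick, 13 high.
- jar: Clear glass staining jar with purple contents, loose: square-sided, 48 x 60 mm, 80 high, with a lid 54 x 66 mm at 80 to 89 mm high and a knob to 103. Origin: centre of its underside; z up. The labelled flat face looks along -x.
- barcode (a point): Middle of the white barcode label (40 wide, 30 high) on the jar's -x face, 45 mm above the bench, 25 mm from the jar's axis; axes as the jar's (the label faces -x).
- beaker: Empty glass beaker, 54 mm across, 68 high, bystander. Origin: centre of underside.
- dropper_bottle: Amber bottle with black dropper cap, 31 mm across, 98 high, bystander. Origin: centre of underside.
- dish: Round covered culture dish, 60 mm across, 17 high, bystander. Origin: centre of underside.
- vial: Small capped vial, 21 mm across, 48 high, between jar and cradle, bystander. Origin: centre of underside.
Not all that is in view belongs to the job. What is shaped like the jar but yellow is not meant. Of the things shaped like the scanner, the grey one is meant.

How it is judged:
On the way, in this order (a step that is already met when the one before it is completed fails the run):
1. the scanner is lifted at least 40 mm clear of the cradle's rail (distance between scanner and cradle_rail above 0.04 m), for 0.1 s.
2. for 1.5 s on end: window 50-110 mm before the label, its middle within 10 mm of the reading axis in y and z, axis within 0.2 rad of square, scanner still (under 0.02 m/s, 0.12 rad/s) (x of barcode in the frame of scanner_window between 0.05 and 0.11 m and y of barcode in the frame of scanner_window between -0.01 and 0.01 m and z of barcode in the frame of scanner_window between -0.01 and 0.01 m and angle between the x axis of scanner and the x axis of jar, either way round below 0.2 rad and x of scanner_window in the frame of barcode below -0.03 m and linear speed of scanner below 0.02 m/s and angular speed of scanner below 0.12 rad/s), for 1.5 s.
At the end, for the whole second after the job is handed in: The scanner rests in the cradle, nose at the upper end: origin within 12 mm along, 7 mm across and 6 mm square to the rail of its home place, its axes within 0.12 rad of the rail's, still; the jar upright within 10 mm of its place, the bystanders within 20 mm of theirs (x of scanner in the frame of cradle_rail between -0.012 and 0.012 m and y of scanner in the frame of cradle_rail between -0.007 and 0.007 m and z of scanner in the frame of cradle_rail between -0.006 and 0.006 m and angle between the x axis of scanner and the x axis of cradle_rail, either way round below 0.12 rad and angle between the z axis of scanner and the z axis of cradle_rail, either way round below 0.12 rad and x of scanner_window in the frame of cradle_rail above 0.05 m and linear speed of scanner below 0.01 m/s and distance of jar from where it was at the start of the episode below 0.01 m and angle between jar's own z axis and vertical below 0.1 rad and distance of each of beaker, dropper_bottle, dish, vial from where it was at the start of the episode below 0.02 m); the robot touches nothing.
It fails at once if the scanner or the robot touches the jar (over 0.3 N) (contact force between any of scanner, the fingers, the arm and jar above 0.3 N).
It fails at once if the jar is shifted by more than 10 mm or tipped (distance of jar from where it was at the start of the episode above 0.01 m or angle between jar's own z axis and vertical above 0.2 rad).
It fails at once if a bystander is moved by more than 20 mm (distance of any of beaker, dropper_bottle, dish, vial from where it was at the start of the episode above 0.02 m).
It fails at once if the scanner is dropped: it moves faster than 0.5 m/s while the fingers do not hold it (linear speed of scanner above 0.5 m/s and contact force between the fingers and scanner below 0.05 N).
It also fails if it takes over 54 s, if anything falls off the work surface, if the arm or the gripper's body presses on something with over 40 N, if the wrist force passes 120 N, or if a joint passes its speed limit or range.

ROBOT

A 7-joint arm with a two-finger parallel gripper is mounted at the origin on a cart in front of the work surface, level with it; the furniture and walls round the work are solid. World frame = base frame: x ahead of the robot, y to its left, z up, the work surface at z = 0. Lengths are in m, angles in rad, forces in N, time in s.
With the tool pointing down it reaches from about 0.425 to 0.95 m from the base axis. Payload 16.7 kg.
Tool frame: the origin (TCP) lies at the very end of the fingers, on their centre line; the grasp point (between the pads) lies 19 mm behind it (robot.grip_depth is the z of the grasp point in the tool frame, in m); z points along the fingers, y is the line along which they close (so a half turn about z gives the same grasp; the last joint's range is limited). The gripper opens to 94 mm and grips with 3 to 60 N. Pads are 16 mm wide; open, the fingers measure 119 mm over their backs; the gripper's body (75 mm by 177 mm) begins 78 mm behind the grasp point.
Start: joints at [1.153, 0.426, 0.074, 1.606, -0.034, 1.111, -0.067], TCP at [0.179, -0.651, 0.205] pointing down, gripper open.
Joint ranges: [-2.85, 2.85], [-0.5, 2.14], [-1.23, 1.37], [0.21, 2.46], [-1.02, 4.16], [0.16, 2.05], [-2.73, 2.73]. Speed limits (rad/s): [1.89, 1.89, 2.39, 2.39, 3.01, 3.01, 3.01].

INTERFACE

Orientations are given as a 3x3 rotation matrix whose columns are the frame's x, y, z axes.
In Python, from rig import read_state, optics, close_job, robot gives the robot as it stands.
- The arm moves only by the tool carry_out, never from a script. Its argument "plan" is one flat list of numbers, 7 for each row, row after row: the opening, from 0 (shut) to 1 (fully open), then the shift along the tool's x, y, z normalised to -1 to 1, where 1 is 250 mm, then the turn, a rotation vector about the tool's x, y, z normalised to -1 to 1, where 1 is 90 degrees. In form: [grip, tx, ty, tz, ax, ay, az, grip, tx, ty, tz, ax, ay, az, ...]. A call has 1 to 10 rows; each row is the pose to reach, as a shift and turn from the pose commanded when the call began, along the tool's axes at that moment; what a row does not reach only later rows make up. A row lasts 1/8 s, in which the tool goes at most 62.5 mm and 10.7 degrees, less where a joint would pass 70% of its speed; a pose out of reach is approached as far as the arm can. A call with a number of a shift or a turn outside -1 to 1 is refused whole. A call with a gripper value outside its range is refused whole. The fingers move at their own pace and stop on an object; "squeeze" is the grip in N (left out, the last holds). Time passes only in rows, so rows that repeat a pose let the fingers close. It gives the time, the measured TCP pose, the force, the opening and the grip force at its end, in the units of the state.
- read_state(): the state, without advancing time (a new reading comes with each control period).
- optics.get_image(name): name is "scene" or "top"; returns a dict with "image" (420x560x3 uint8, red, green, blue), "fx", "fy", "cx", "cy" (pixels), "k1" (the pictures are not rectified: a ray, as slopes to the right and down, at radius r is drawn at 1 + k1 r^2 times it, then the intrinsics apply), "cam_to_world" (4x4, takes a point from camera to world coordinates). Camera axes: x right, y up, looking along -z (the intrinsics and any distortion apply to the point x, -y, -z); pixel columns grow to the right and rows downward; lengths in m; the calibration is good to about 2 mm. A picture is of the moment at which its call begins. There is no depth.
- close_job(): hands the job in; it is judged then, once.
The state is a dict: "t": time; "joints": joint angles; "joint_velocities": joint speeds; "joint_efforts": joint torques, N m; "ee_pos": TCP position; "orientation": TCP orientation; "contact_force": force on the tool from outside, world axes, zero at the start; "torque": the same for the moment, N m; "grip_width": opening from 0.0 (shut) to 1.0 (fully open); "gripper_force": force on a finger pad.
Only numpy, scipy, OpenCV 4.12 (cv2) and the standard library are available. Lean on these libraries where they do the work, as an engineer would, in place of code of your own. Each camera call takes 0.05 s, during which the arm holds its last target. There are 200 camera calls.

## Working session

There is one attempt and no reset: what is moved stays moved. The work goes in short steps, Python scripts to look and compute and a tool call to move; the robot and the scene stay as the last step left them, time stands still between calls to the robot, and variables do not carry over. Pictures are saved under pics/ and viewed, at most 10 in all, crops included, and the job is handed in when it is done.

Besides the shell and the picture viewer there is one more tool, called after ">>>" in YAML: its name, and indented under it one key for each argument. carry_out: Moves the arm, as the interface text tells. Scaled input: -1 to 1 covers 250 mm each way for a shift and 90 degrees each way for a turn. Its arguments: {"type":"object","properties":{"plan":{"type":"array","items":{"type":"number"}},"squeeze":{"type":"number"}},"required":["plan"]}

```bash
ls; mkdir -p pics; python3 - <<'E'
from rig import read_state, optics, robot
import cv2, numpy as np, pickle
s=read_state(); print({k:np.round(v,3).tolist() for k,v in s.items()}); print(robot.grip_depth)
d={}
for n in("scene","top"):
    c=optics.get_image(n); d[n]=c
    cv2.imwrite(f"pics/{n}0.png",cv2.resize(c["image"][:,:,::-1],(800,600),interpolation=cv2.INTER_CUBIC))
    print(n,c["fx"],c["fy"],c["cx"],c["cy"],c["k1"],np.round(c["cam_to_world"],4).tolist())
pickle.dump(d,open("d0.pkl","wb"))
E
```

```text
pics
{'t': 0.0, 'joints': [1.153, 0.427, 0.074, 1.607, -0.034, 1.111, -0.067], 'joint_velocities': [-0.001, 0.001, 0.0, -0.0, -0.001, -0.002, -0.001], 'joint_efforts': [0.001, -93.58, 3.667, -45.417, -0.049, 0.02, 0.0], 'ee_pos': [0.178, -0.651, 0.205], 'orientation': [[0.964, 0.265, -0.0], [0.265, -0.964, 0.001], [-0.0, -0.001, -1.0]], 'contact_force': [-0.849, 0.368, -0.241], 'torque': [0.002, 0.016, -0.019], 'gripper_force': 0.0, 'grip_width': 1.005}
-0.0188
scene 422.9638782291279 422.9638782291279 279.1841636904004 210.987053391112 -0.10395272554163426 [[-0.477, 0.3405, -0.8103, -0.3124], [-0.8787, -0.2027, 0.4321, 0.4754], [-0.0171, 0.9181, 0.3959, 0.5693], [0.0, 0.0, 0.0, 1.0]]
top 499.05888093615323 499.05888093615323 284.75474705650896 216.62104841341645 -0.029245112930295143 [[0.0167, 0.9835, -0.1799, 0.3704], [-0.9998, 0.0142, -0.0154, -0.0414], [-0.0126, 0.1802, 0.9836, 1.4871], [0.0, 0.0, 0.0, 1.0]]
```

View pics/scene0.png

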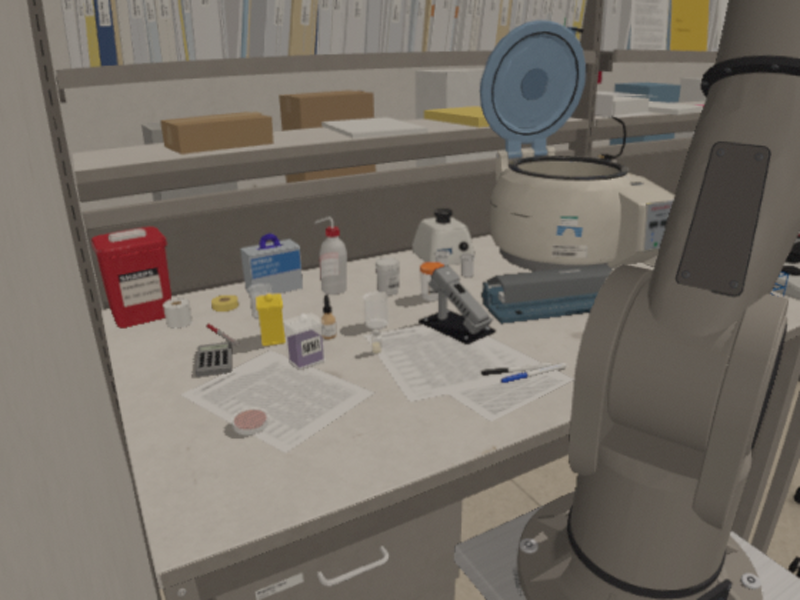

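View pics/top0.png

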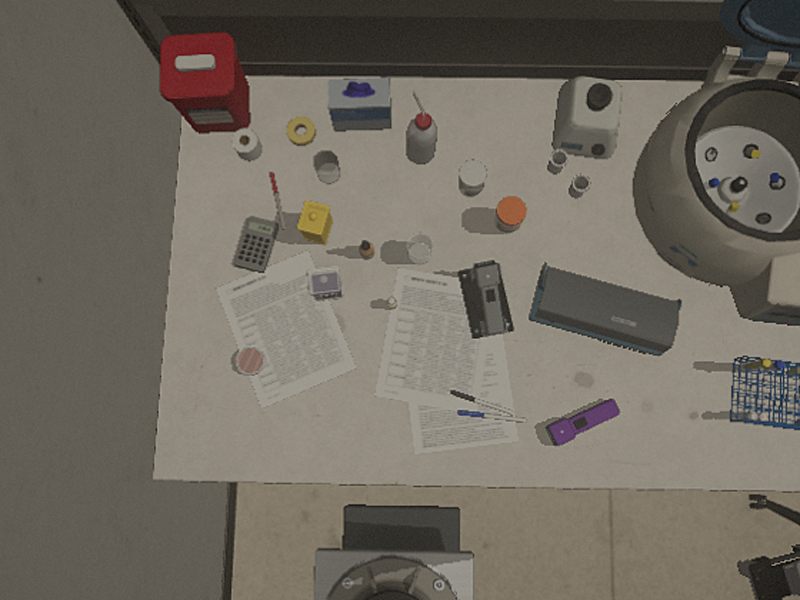

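The scene view shows the jar with its label at (305,342), the cradle with the scanner at (460,300), and the vial at (376,342). In the top view the jar is at (324,283), the cradle and scanner at (486,299), the vial at (392,302), the beaker at (420,247), the dropper at (366,249) and the dish at (249,360). I'll enlarge both.

```bash
python3 - <<'E'
import cv2, pickle
d=pickle.load(open("d0.pkl","rb"))
for n,(x,y) in {"scene":(190,175),"top":(205,165)}.items():
    c=d[n]["image"][y:y+90,x:x+160,::-1]
    cv2.imwrite(f"pics/{n}_c.png",cv2.convertScaleAbs(cv2.resize(c,(800,450),interpolation=cv2.INTER_CUBIC),alpha=1.4))
E
```

```text
(no output)
```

View pics/scene_c.png

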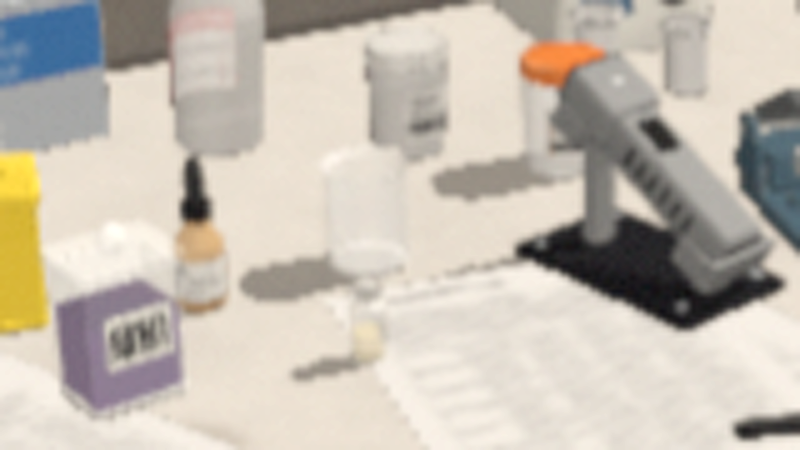

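View pics/top_c.png

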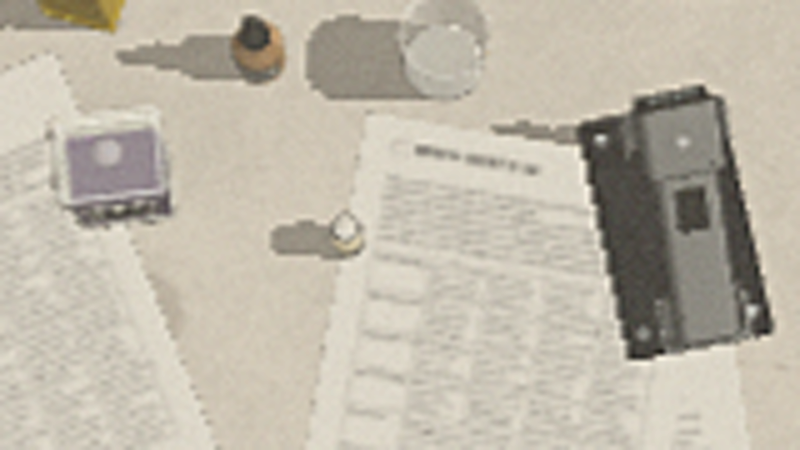

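The scene crop has the label corners at about (104,320), (172,298), (180,350) and (107,370), and the black foot corners at (518,250), (688,325) and (783,283). The top crop shows the scanner with its nose up-image (+x), the foot corners at (580,122), (628,358) and (772,330), and the jar knob at (107,152). Next I'll cast rays from these.

```bash
cat > h.py <<'E'
import numpy as np, cv2, pickle
def ray(c,uv):
    K=np.array([[c["fx"],0,c["cx"]],[0,c["fy"],c["cy"]],[0,0,1]])
    p=cv2.undistortPoints(np.array(uv,float).reshape(-1,1,2),K,np.array([c["k1"],0,0,0.])).reshape(-1,2)
    T=c["cam_to_world"]; d=np.c_[p[:,0],-p[:,1],-np.ones(len(p))]@T[:3,:3].T
    return T[:3,3],d/np.linalg.norm(d,axis=1)[:,None]
def plane(c,uv,z):
    o,d=ray(c,uv); return o+d*((z-o[2])/d[:,2])[:,None]
def tri(c1,u1,c2,u2):
    o1,a=ray(c1,u1);o2,b=ray(c2,u2);out=[]
    for x,y in zip(a,b):
        s=np.linalg.lstsq(np.c_[x,-y],o2-o1,rcond=None)[0]; p,q=o1+s[0]*x,o2+s[1]*y
        out.append(np.r_[(p+q)/2,np.linalg.norm(p-q)])
    return np.array(out)
def crop(uv,o,k=5): return (np.array(uv,float)+.5)/k-.5+np.array(o)
E
python3 - <<'E'
from h import *
np.set_printoptions(precision=4,suppress=True)
d=pickle.load(open("d0.pkl","rb")); S,T=d["scene"],d["top"]
s=lambda *u:crop(u,(190,175)); t=lambda *u:crop(u,(205,165))
lab=s((105.5,345),(176,324)); L=plane(S,lab,.045); print("label",L,L.mean(0),np.linalg.norm(L[0]-L[1]),"faceyaw",np.degrees(np.arctan2(*(L[0]-L[1])[:2])))
print("labcorn",plane(S,s((104,320),(172,298)),.060),plane(S,s((107,370),(180,350)),.030))
print("jar base edge",plane(S,s((95,412),(182,382)),0))
print("knob tri",tri(S,s((114,230)),T,t((107,152))))
print("lid corners",plane(T,t((52,120),(156,108),(170,208),(70,213)),.089))
ft=plane(T,t((580,122),(628,358),(772,330)),.01);fs=plane(S,s((518,250),(688,325),(783,283)),.01)
print("foot top\n",ft,"\nscene\n",fs)
for f in(ft,fs): 
    e=f[0]-f[1]; print("len",np.linalg.norm(e),np.linalg.norm(f[2]-f[1]),"ctr",(f[0]+f[2])/2,"yaw",np.degrees(np.arctan2(e[1],e[0])))
print("button tri",tri(S,s((616,79),(658,134)),T,t((684,141),(692,208))))
# scanner head top corners
print("foot tri",tri(S,s((518,250),(688,325),(783,283)),T,t((580,122),(628,358),(772,330))))
print("vial",plane(T,t((347,228)),.048),plane(S,s((367,357)),0.005))
for n,u in dict(beaker=(443,65),dropper=(257,45)).items(): print(n,plane(T,t(u),.03))
E
```

```text
label [[0.6607 0.1662 0.045 ]
 [0.6647 0.124  0.045 ]] [0.6627 0.1451 0.045 ] 0.042384640864731975 faceyaw -5.357791675561792
labcorn [[0.6606 0.1658 0.06  ]
 [0.6668 0.1244 0.06  ]] [[0.6606 0.1667 0.03  ]
 [0.6623 0.1237 0.03  ]]
jar base edge [[0.672  0.1722 0.    ]
 [0.68   0.1176 0.    ]]
knob tri [[0.6843 0.1486 0.0995 0.0012]]
lid corners [[0.7054 0.1831 0.089 ]
 [0.7134 0.1232 0.089 ]
 [0.6546 0.1132 0.089 ]
 [0.6509 0.1705 0.089 ]]
foot top
 [[ 0.7275 -0.1257  0.01  ]
 [ 0.5832 -0.1549  0.01  ]
 [ 0.6013 -0.241   0.01  ]] 
scene
 [[ 0.7163 -0.1217  0.01  ]
 [ 0.5787 -0.1548  0.01  ]
 [ 0.5951 -0.2349  0.01  ]]
len 0.1472467861492939 0.08796162365319685 ctr [ 0.6644 -0.1834  0.01  ] yaw 11.433633165223823
len 0.14152617283646246 0.08175768891718214 ctr [ 0.6557 -0.1783  0.01  ] yaw 13.543208689740931
button tri [[ 0.6912 -0.177   0.1206  0.0019]
 [ 0.6577 -0.1846  0.095   0.0003]]
foot tri [[ 0.7282 -0.1271  0.004   0.0026]
 [ 0.5827 -0.1561  0.008   0.0025]
 [ 0.6024 -0.2412  0.0054  0.001 ]]
vial [[0.6524 0.0131 0.048 ]] [[0.6459 0.0183 0.005 ]]
beaker [[ 0.7568 -0.042   0.03  ]]
dropper [[0.7678 0.0705 0.03  ]]
```

```bash
cat >> h.py <<'E'
from scipy.spatial.transform import Rotation as Ro
def rot(yaw,pitch):  # scanner axes for yaw (deg) and nose-up pitch (deg)
    return (Ro.from_euler('z',yaw,degrees=True)*Ro.from_euler('y',-pitch,degrees=True)).as_matrix()
FLIP=np.diag([1.,-1,-1]); G=np.array([.003,0,-.006])  # TCP in scanner frame
def tool(o,yaw,pitch,off=(0,0,0)):
    R=rot(yaw,pitch); return np.array(o)+R@(G+np.array(off)), R@FLIP
def go(p,R,P=None,Q=None):
    from rig import read_state
    s=read_state(); P=np.array(s["ee_pos"]) if P is None else P; Q=np.array(s["orientation"]) if Q is None else Q
    r=np.r_[Q.T@(p-P)/.25,Ro.from_matrix(Q.T@R).as_rotvec()/(np.pi/2)]
    print("row",np.round(r,3).tolist(),"now",np.round(P,4).tolist(),"goal",np.round(p,4).tolist())
HOME=(np.array([.663,-.183,.068]),12,30); AIM=(np.array([.5075,.128,.030]),6.5,0)
E
python3 - <<'E'
from h import *
go(*tool(*HOME,off=(0,0,.12)))
E
```

```text
row [2.147, -1.303, 0.148, -0.01, 0.333, 0.036] now [0.1785, -0.6506, 0.2049] goal [0.6098, -0.1943, 0.1682]
```

>>> carry_out:
  plan: [1,0.2,-0.12,-0.1,0,0,0,1,0.4,-0.24,-0.2,0,0,0,1,0.6,-0.36,-0.2,0,0,0,1,0.8,-0.48,-0.2,0,0,0,1,0.98,-0.6,-0.2,0,0,0]

```text
t: 0.72
ee_pos: [0.3764, -0.4396, 0.2554]
orientation: [[0.964, 0.265, 0.0], [0.265, -0.964, 0.0], [0.0, -0.0, -1.0]]
contact_force: [0.8, -0.5, -0.5]
grip_width: 0.999
gripper_force: 0.0
```

>>> carry_out:
  plan: [1,0.2,-0.12,0,0,0.05,0,1,0.4,-0.24,0,0,0.1,0,1,0.6,-0.36,0,0,0.2,0,1,0.8,-0.48,0,0,0.3,0,1,0.98,-0.6,0,0,0.333,0,1,0.98,-0.6,0,0,0.333,0]

```text
t: 1.48
ee_pos: [0.5725, -0.2286, 0.255]
orientation: [[0.835, 0.269, 0.481], [0.232, -0.963, 0.135], [0.5, -0.001, -0.866]]
contact_force: [0.6, 0.2, 0.2]
grip_width: 0.998
gripper_force: 0.0
```

```bash
python3 - <<'E'
from h import *
go(*tool(*HOME,off=(0,0,.12)))
E
```

```text
row [-0.017, -0.092, 0.391, -0.021, 0.0, 0.034] now [0.5725, -0.2286, 0.255] goal [0.6098, -0.1943, 0.1682]
```

>>> carry_out:
  plan: [1,-0.01,-0.05,0.2,-0.01,0,0.02,1,-0.017,-0.092,0.391,-0.021,0,0.034,1,-0.017,-0.092,0.391,-0.021,0,0.034,1,-0.017,-0.092,0.391,-0.021,0,0.034]

```text
t: 1.98
ee_pos: [0.6091, -0.1988, 0.1692]
orientation: [[0.848, 0.203, 0.489], [0.177, -0.979, 0.1], [0.5, 0.002, -0.866]]
contact_force: [-1.0, 0.4, 0.9]
grip_width: 1.001
gripper_force: 0.0
```

```bash
python3 - <<'E'
from h import *
from rig import optics
ims=[]
for n,(x,y) in {"scene":(250,130),"top":(270,150)}.items():
    c=optics.get_image(n)["image"][y:y+150,x:x+130,::-1]
    ims.append(cv2.resize(c,(400,462),interpolation=cv2.INTER_CUBIC))
cv2.imwrite("pics/pre.png",cv2.convertScaleAbs(np.hstack(ims),alpha=1.4))
go(*tool(*HOME))
E
```

```text
row [0.001, -0.022, 0.489, 0.004, -0.0, -0.002] now [0.6094, -0.1993, 0.1701] goal [0.6685, -0.1818, 0.0643]
```

View pics/pre.png

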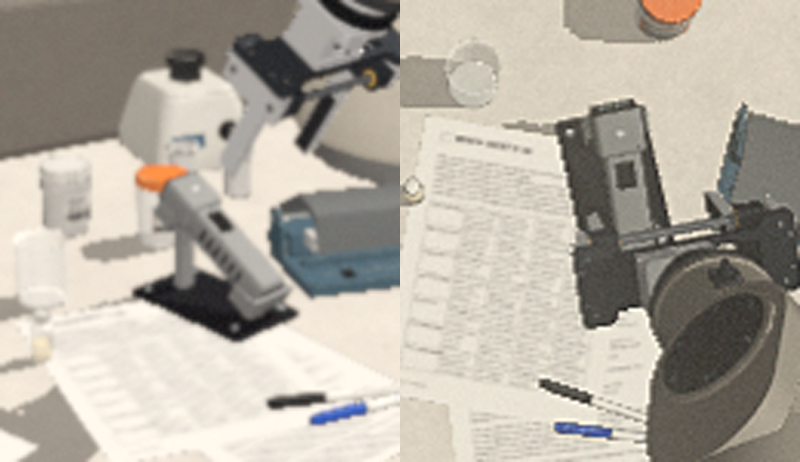

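In the left (scene) half, the open fingers hang over the scanner with nothing in their way. In the right (top) half, the scanner axis at about (633,160) lines up with the gripper once I allow for parallax. I'll descend now.

>>> carry_out:
  plan: [0.75,0,-0.022,0.1,0,0,0,0.75,0,-0.022,0.2,0,0,0,0.75,0,-0.022,0.28,0,0,0,0.75,0,-0.022,0.34,0,0,0,0.75,0,-0.022,0.4,0,0,0,0.75,0,-0.022,0.4,0,0,0]

```text
t: 2.82
ee_pos: [0.657, -0.1823, 0.0814]
orientation: [[0.848, 0.204, 0.489], [0.177, -0.979, 0.101], [0.499, 0.001, -0.867]]
contact_force: [-0.9, 0.0, 0.1]
grip_width: 0.753
gripper_force: 0.0
```

```bash
python3 - <<'E'
from h import *
from rig import optics
ims=[]
for n,(x,y) in {"scene":(250,130),"top":(290,150)}.items():
    c=optics.get_image(n)["image"][y:y+100,x:x+110,::-1]
    ims.append(cv2.resize(c,(400,364),interpolation=cv2.INTER_CUBIC))
cv2.imwrite("pics/desc.png",cv2.convertScaleAbs(np.hstack(ims),alpha=1.5))
go(*tool(*HOME))
E
```

```text
row [0.003, 0.006, 0.085, 0.003, 0.0, -0.002] now [0.657, -0.1827, 0.0823] goal [0.6685, -0.1818, 0.0643]
```

View pics/desc.png

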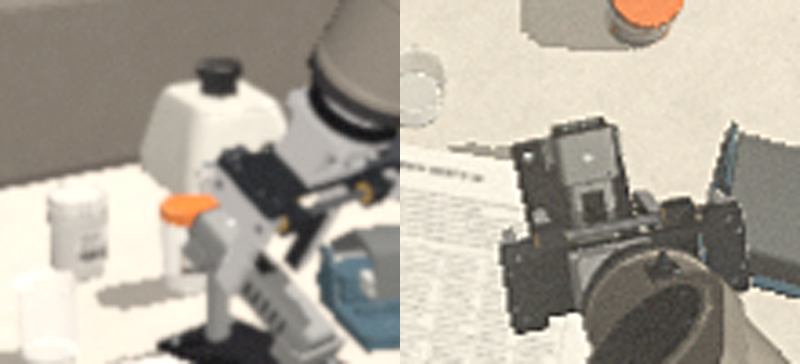

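The fingers straddle the handle without touching it: the left finger is at (250,225) in the scene half. I'll finish the descent and close.

>>> carry_out:
  plan: [0.75,0,0,0.04,0,0,0,0.75,0,0,0.085,0,0,0,0.75,0,0,0.085,0,0,0,0.4,0,0,0.085,0,0,0,0,0,0,0.085,0,0,0,0,0,0,0.085,0,0,0,0,0,0,0.085,0,0,0]
  squeeze: 6

```text
t: 3.8
ee_pos: [0.6676, -0.1806, 0.064]
orientation: [[0.848, 0.203, 0.49], [0.177, -0.979, 0.1], [0.5, 0.002, -0.866]]
contact_force: [-0.0, -1.6, 2.2]
grip_width: 0.385
gripper_force: 6.0
```

>>> carry_out:
  plan: [0,0,0,0,0,0,0,0,0,0,0,0,0,0]
  squeeze: 30

```text
t: 4.05
ee_pos: [0.6676, -0.1806, 0.0639]
orientation: [[0.848, 0.203, 0.49], [0.177, -0.979, 0.1], [0.5, 0.002, -0.866]]
contact_force: [-2.6, -1.7, 4.1]
grip_width: 0.384
gripper_force: 29.9
```

```bash
python3 - <<'E'
from h import *
from rig import read_state
q=[read_state() for _ in range(3)]
s=q[0]; pickle.dump((np.array(s["ee_pos"]),np.array(s["orientation"])),open("grasp.pkl","wb"))
for s in q: print(s["ee_pos"],s["contact_force"],s["torque"],s["grip_width"])
E
```

```text
[ 0.6675808  -0.18058061  0.06391731] [-2.64421952 -1.71926196  4.13474545] [-0.17765539  0.37507412  0.07005458] 0.3839291938672357
[ 0.6675808  -0.18058061  0.06391731] [-2.64421952 -1.71926196  4.13474545] [-0.17765539  0.37507412  0.07005458] 0.3839291938672357
[ 0.6675808  -0.18058061  0.06391731] [-2.64421952 -1.71926196  4.13474545] [-0.17765539  0.37507412  0.07005458] 0.3839291938672357
```

>>> carry_out:
  plan: [0,0,0,-0.04,0,0,0,0,0,0,-0.12,0,0,0,0,0,0,-0.24,0,0,0,0,0,0,-0.36,0,0,0,0,0,0,-0.48,0,0,0,0,0,0,-0.56,0,0,0,0,0,0,-0.6,0,0,0,0,0,0,-0.6,0,0,0]

```text
t: 5.05
ee_pos: [0.5939, -0.1954, 0.194]
orientation: [[0.848, 0.203, 0.49], [0.177, -0.979, 0.1], [0.5, 0.002, -0.866]]
contact_force: [0.6, 0.3, -1.7]
grip_width: 0.382
gripper_force: 29.9
```

```bash
python3 - <<'E'
from h import *
from rig import optics
d={}
for n in("scene","top"): d[n]=optics.get_image(n)
pickle.dump(d,open("d1.pkl","wb"))
cv2.imwrite("pics/lift.png",cv2.convertScaleAbs(np.hstack([cv2.resize(d[n]["image"][y:y+100,x:x+110,::-1],(400,364),interpolation=2) for n,x,y in(("scene",250,110),("top",290,140))]),alpha=1.5))
go(*tool(*AIM,off=(0,0,.15)))
E
```

```text
row [-0.092, -1.334, 0.033, -0.014, -0.332, 0.057] now [0.5939, -0.195, 0.1929] goal [0.5105, 0.1283, 0.174]
```

View pics/lift.png

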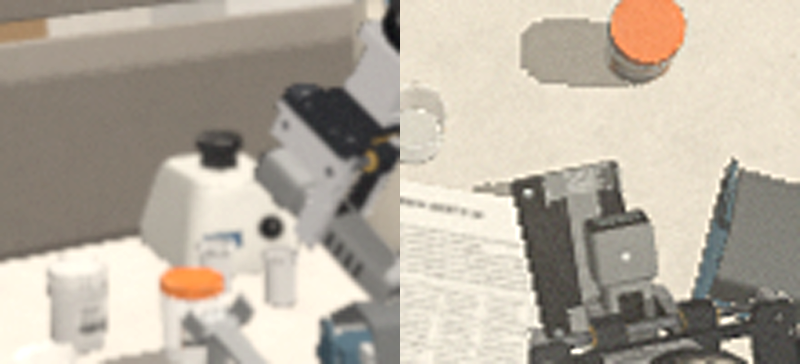

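The scanner has come up with the gripper: its head is at (625,250) in the top half and the empty rail shows at (590,190). Next I'll carry it across.

>>> carry_out:
  plan: [0,-0.01,-0.06,0,0,-0.02,0,0,-0.02,-0.18,0,0,-0.08,0.01,0,-0.03,-0.34,0,0,-0.14,0.02,0,-0.04,-0.5,0,0,-0.2,0.03,0,-0.05,-0.66,0,0,-0.26,0.04,0,-0.06,-0.8,0,0,-0.3,0.05,0,-0.07,-0.92,0,-0.01,-0.33,0.057,0,-0.08,-1,0,-0.014,-0.332,0.057,0,-0.08,-1,0,-0.014,-0.332,0.057]

```text
t: 6.28
ee_pos: [0.5257, 0.0479, 0.1821]
orientation: [[0.993, 0.117, -0.0], [0.117, -0.993, 0.001], [-0.0, -0.001, -1.0]]
contact_force: [0.0, 0.3, -1.9]
grip_width: 0.382
gripper_force: 29.9
```

```bash
python3 - <<'E'
from h import *
go(*tool(*AIM,off=(0,0,.0)))
E
```

```text
row [-0.023, -0.326, 0.633, -0.001, 0.0, 0.002] now [0.5257, 0.0479, 0.1821] goal [0.5105, 0.1283, 0.024]
```

>>> carry_out:
  plan: [0,-0.01,-0.1,0,0,0,0,0,-0.023,-0.2,0.05,0,0,0,0,-0.023,-0.28,0.15,0,0,0,0,-0.023,-0.326,0.3,0,0,0,0,-0.023,-0.326,0.42,0,0,0,0,-0.023,-0.326,0.52,0,0,0,0,-0.023,-0.326,0.6,0,0,0,0,-0.023,-0.326,0.633,0,0,0,0,-0.023,-0.326,0.633,0,0,0]

```text
t: 7.4
ee_pos: [0.5113, 0.1258, 0.0245]
orientation: [[0.994, 0.113, 0.0], [0.113, -0.994, 0.0], [0.0, 0.0, -1.0]]
contact_force: [-0.5, 0.5, -1.4]
grip_width: 0.38
gripper_force: 29.9
```

```bash
python3 - <<'E'
from h import *
from rig import optics
d={n:optics.get_image(n) for n in("scene","top")}
pickle.dump(d,open("d2.pkl","wb"))
cv2.imwrite("pics/aim.png",cv2.convertScaleAbs(np.hstack([cv2.resize(d[n]["image"][y:y+110,x:x+80,::-1],(400,550),interpolation=2) for n,x,y in(("scene",190,205),("top",200,165))]),alpha=1.4))
go(*tool(*AIM))
E
```

```text
row [-0.005, -0.009, 0.006, -0.0, -0.001, 0.0] now [0.5119, 0.1261, 0.0254] goal [0.5105, 0.1283, 0.024]
```

View pics/aim.png

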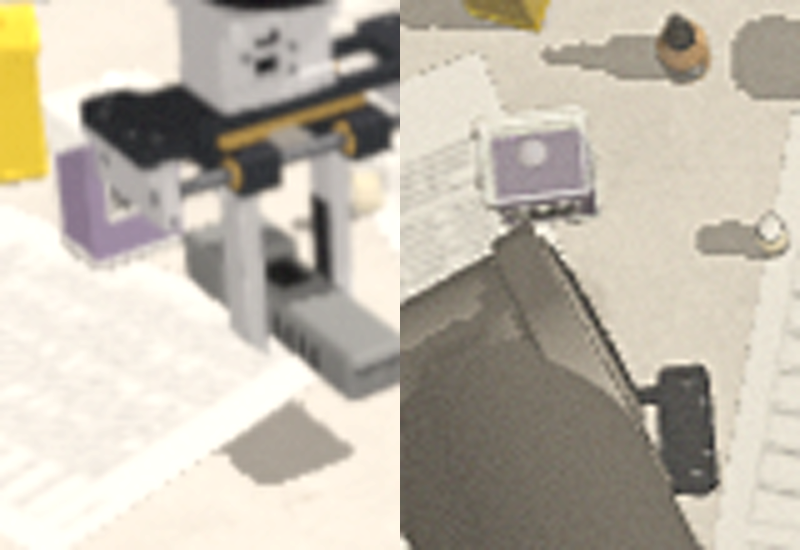

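The left half shows the scanner held level, with its button at (287,272), its tail top corner at (350,362), and the jar beyond untouched. In the top half the forearm hides the scanner. I'll check the in-hand pose.

```bash
python3 - <<'E'
from h import *
d=pickle.load(open("d2.pkl","rb"));d0=pickle.load(open("d0.pkl","rb"));S=d["scene"]
s=lambda *u:crop(u,(190,205))
o,y,_=AIM; R=rot(y,0)
P=plane(S,s((287,272),(350,366)),.056); print(P)
print("in scanner frame",(P-o)@R)
# where the tail corner should be drawn: expected (-75,+18)
a=d0["scene"]["image"][210:260,190:230].astype(int);b=S["image"][210:260,190:230].astype(int);print("jar-left change",abs(a-b)[:, :17].max())
E
```

```text
[[0.51868719 0.12347154 0.056     ]
 [0.42688777 0.13423291 0.056     ]]
in scanner frame [[ 0.01060264 -0.00576577  0.026     ]
 [-0.07938846  0.01531841  0.026     ]]
jar-left change 101
```

>>> carry_out:
  plan: [0,-0.005,-0.009,0.006,0,0,0,0,-0.005,-0.009,0.006,0,0,0,0,-0.005,-0.009,0.006,0,0,0,0,-0.005,-0.009,0.006,0,0,0,0,-0.005,-0.009,0.006,0,0,0,0,-0.005,-0.009,0.006,0,0,0,0,-0.005,-0.009,0.006,0,0,0,0,-0.005,-0.009,0.006,0,0,0,0,-0.005,-0.009,0.006,0,0,0,0,-0.005,-0.009,0.006,0,0,0]

```text
t: 8.75
ee_pos: [0.5099, 0.1283, 0.0234]
orientation: [[0.994, 0.114, 0.001], [0.114, -0.994, 0.0], [0.001, -0.0, -1.0]]
contact_force: [-0.2, 0.5, -2.6]
grip_width: 0.384
gripper_force: 29.9
```

>>> carry_out:
  plan: [0,0,0,0,0,0,0,0,0,0,0,0,0,0,0,0,0,0,0,0,0,0,0,0,0,0,0,0,0,0,0,0,0,0,0,0,0,0,0,0,0,0,0,0,0,0,0,0,0,0,0,0,0,0,0,0,0,0,0,0,0,0,0,0,0,0,0,0,0,0]

```text
t: 10.0
ee_pos: [0.5099, 0.1283, 0.0234]
orientation: [[0.994, 0.114, 0.001], [0.114, -0.994, 0.0], [0.001, -0.0, -1.0]]
contact_force: [-0.1, 0.5, -2.2]
grip_width: 0.38
gripper_force: 29.9
```

>>> carry_out:
  plan: [0,0,0,0,0,0,0,0,0,0,0,0,0,0,0,0,0,0,0,0,0,0,0,0,0,0,0,0,0,0,0,0,0,0,0,0,0,0,0,0,0,0,0,0,0,0,0,0,0,0,0,0,0,0,0,0]

```text
t: 11.0
ee_pos: [0.5099, 0.1283, 0.0234]
orientation: [[0.994, 0.114, 0.001], [0.114, -0.994, 0.0], [0.001, -0.0, -1.0]]
contact_force: [0.4, -1.0, -2.5]
grip_width: 0.377
gripper_force: 29.9
```

>>> carry_out:
  plan: [0,0,0,-0.04,0,0,0,0,0,0,-0.14,0,0,0,0,0,0,-0.28,0,0,0,0,0,0.06,-0.42,0,0,0,0,0,0.16,-0.54,0,0,0,0,0,0.3,-0.64,0,0,0,0,0,0.44,-0.7,0,0,0,0,0,0.54,-0.72,0,0,0,0,0,0.6,-0.72,0,0,0,0,0,0.6,-0.72,0,0,0]

```text
t: 12.25
ee_pos: [0.5265, -0.0212, 0.2033]
orientation: [[0.994, 0.112, 0.001], [0.112, -0.994, 0.0], [0.001, -0.0, -1.0]]
contact_force: [0.2, 0.5, -2.2]
grip_width: 0.383
gripper_force: 29.9
```

```bash
python3 - <<'E'
from h import *
p,R=pickle.load(open("grasp.pkl","rb")); go(p-R[:,2]*.12,R)
E
```

```text
row [0.25, 0.718, 0.142, 0.014, 0.332, -0.058] now [0.5265, -0.0212, 0.2033] goal [0.6088, -0.1925, 0.1678]
```

>>> carry_out:
  plan: [0,0.03,0.08,0,0,0.02,-0.01,0,0.07,0.2,0,0,0.08,-0.02,0,0.12,0.34,0.02,0,0.16,-0.03,0,0.17,0.48,0.05,0.01,0.24,-0.04,0,0.21,0.6,0.09,0.01,0.29,-0.05,0,0.24,0.68,0.12,0.014,0.32,-0.058,0,0.25,0.718,0.142,0.014,0.332,-0.058,0,0.25,0.718,0.142,0.014,0.332,-0.058,0,0.25,0.718,0.142,0.014,0.332,-0.058]

```text
t: 13.38
ee_pos: [0.6095, -0.1905, 0.1681]
orientation: [[0.848, 0.207, 0.489], [0.18, -0.978, 0.102], [0.499, 0.002, -0.866]]
contact_force: [0.2, 0.3, -0.2]
grip_width: 0.381
gripper_force: 29.9
```

```bash
python3 - <<'E'
from h import *
p,R=pickle.load(open("grasp.pkl","rb")); go(p-R[:,2]*.02,R)
E
```

```text
row [-0.004, 0.008, 0.399, -0.001, 0.0, 0.002] now [0.6095, -0.1905, 0.1681] goal [0.6578, -0.1826, 0.0812]
```

>>> carry_out:
  plan: [0,0,0.004,0.08,0,0,0,0,0,0.008,0.18,0,0,0.002,0,0,0.008,0.28,0,0,0.002,0,0,0.008,0.35,0,0,0.002,0,0,0.008,0.399,0,0,0.002,0,0,0.008,0.399,0,0,0.002]

```text
t: 14.12
ee_pos: [0.6585, -0.1833, 0.0811]
orientation: [[0.848, 0.203, 0.489], [0.176, -0.979, 0.101], [0.499, 0.0, -0.867]]
contact_force: [0.6, -0.4, -2.1]
grip_width: 0.383
gripper_force: 29.9
```

```bash
python3 - <<'E'
from h import *
p,R=pickle.load(open("grasp.pkl","rb")); go(p,R)
E
```

```text
row [-0.002, -0.003, 0.078, -0.001, 0.001, -0.001] now [0.6585, -0.1833, 0.0811] goal [0.6676, -0.1806, 0.0639]
```

Now I'll descend slowly to just above contact and watch the force.

>>> carry_out:
  plan: [0,0.001,-0.003,0.02,0,0,0,0,0.001,-0.003,0.035,0,0,0,0,0.001,-0.003,0.05,0,0,0,0,0.001,-0.003,0.062,0,0,0,0,0.001,-0.003,0.07,0,0,0,0,0.001,-0.003,0.076,0,0,0,0,0.001,-0.003,0.078,0,0,0,0,0.001,-0.003,0.078,0,0,0]

```text
t: 15.12
ee_pos: [0.6681, -0.1812, 0.0648]
orientation: [[0.848, 0.202, 0.489], [0.176, -0.979, 0.101], [0.5, 0.001, -0.866]]
contact_force: [0.2, -0.6, -1.6]
grip_width: 0.38
gripper_force: 29.9
```

```bash
python3 - <<'E'
from h import *
from rig import read_state
s=read_state(); p,R=pickle.load(open("grasp.pkl","rb")); go(p,R); print(R.T@s["contact_force"],s["torque"])
E
```

```text
row [-0.003, -0.003, 0.002, -0.001, 0.0, -0.001] now [0.6681, -0.1812, 0.0648] goal [0.6676, -0.1806, 0.0639]
[-0.69965707  0.58104029  1.42584058] [-0.14456585  0.64047585 -0.00073999]
```

>>> carry_out:
  plan: [0,-0.002,-0.002,0.003,0,0,0,0,-0.002,-0.002,0.006,0,0,0,0,-0.002,-0.002,0.006,0,0,0]

```text
t: 15.5
ee_pos: [0.6682, -0.181, 0.0642]
orientation: [[0.848, 0.202, 0.49], [0.176, -0.979, 0.1], [0.5, 0.001, -0.866]]
contact_force: [-13.3, -1.2, 16.8]
grip_width: 0.386
gripper_force: 30.0
```

Seated on the rail, at about 20 N. I'll back off slightly, ease the grip, then open.

>>> carry_out:
  plan: [0,0,0,-0.002,0,0,0,0,0,0,-0.002,0,0,0,0,0,0,-0.002,0,0,0]
  squeeze: 4

```text
t: 15.88
ee_pos: [0.6683, -0.1809, 0.0639]
orientation: [[0.848, 0.202, 0.49], [0.176, -0.979, 0.1], [0.5, 0.001, -0.866]]
contact_force: [-2.3, -1.4, 4.9]
grip_width: 0.381
gripper_force: 4.0
```

>>> carry_out:
  plan: [0.42,0,0,0,0,0,0,0.5,0,0,0,0,0,0,0.6,0,0,0,0,0,0,0.7,0,0,0,0,0,0,0.75,0,0,0,0,0,0,0.75,0,0,0,0,0,0]

```text
t: 16.62
ee_pos: [0.6681, -0.1807, 0.0637]
orientation: [[0.848, 0.202, 0.489], [0.176, -0.979, 0.101], [0.5, 0.001, -0.866]]
contact_force: [-0.3, 0.4, -0.1]
grip_width: 0.749
gripper_force: 0.0
```

>>> carry_out:
  plan: [0.75,0,0,-0.06,0,0,0,0.75,0,0,-0.16,0,0,0,0.75,0,0,-0.3,0,0,0,0.75,0,0,-0.5,0,0,0,0.75,0,0,-0.7,0,0,0,0.75,0,0,-0.9,0,0,0,0.75,0,0,-0.9,0,0,0,0.75,0,0,-0.9,0,0,0]

```text
t: 17.62
ee_pos: [0.5577, -0.2031, 0.2587]
orientation: [[0.848, 0.202, 0.49], [0.176, -0.979, 0.1], [0.5, 0.001, -0.866]]
contact_force: [0.7, 0.4, -0.4]
grip_width: 0.75
gripper_force: 0.0
```

```bash
python3 - <<'E'
from h import *
from rig import optics
d0=pickle.load(open("d0.pkl","rb"))
d={n:optics.get_image(n) for n in("scene","top")}
f=lambda d,n,x,y:cv2.resize(d[n]["image"][y:y+80,x:x+100,::-1],(375,300),interpolation=2)
cv2.imwrite("pics/end.png",cv2.convertScaleAbs(np.vstack([np.hstack([f(q,"scene",265,170),f(q,"top",300,165)]) for q in(d0,d)]),alpha=1.5))
E
```

```text
(no output)
```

View pics/end.png

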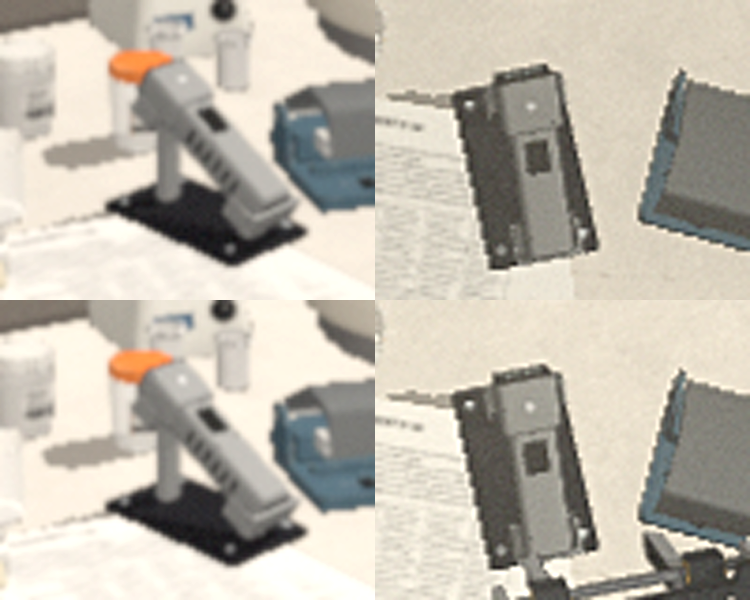

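The bottom row (after) matches the top row (before). The scanner is back in the cradle with its nose up: the button is at (212,418) against (212,118) before, plus the 300-pixel row offset. The gripper is clear of it.

```bash
python3 -c "
from rig import close_job; print(close_job())"
```

```text
the job is handed in; nothing more can be done
None
```

The scanner was lifted, held aimed at the barcode for over two seconds, and laid back in its cradle nose up; the job is handed in, but no verdict came back.

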